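# Swing the bench magnifier over the seed pod and switch on its lamp

## Task

Gently push the magnifier's arm round with a closed finger or fingertip until the lens is over the dish with the long seed pod, so that the whole dish lies inside the lens ring seen from straight above. Then press its round lamp button on the bench fully down with a fingertip and let it come up again. Do not grip or lift anything, and leave the dishes, vial, tub and brush where they are.

Things in the scene. Friction and masses are not known exactly. Their poses are not given: they have to be found in the camera images.
- stand: Foot and column of a bench magnifier, fixed to the bench: grey round foot 140 mm across and 20 mm high, steel column. Origin on the bench surface, on the vertical pivot axis of the swing arm. Height over all 150 mm.
- swing_arm (a joint): Angle of the magnifier's white swing arm about the column, rad; grows anticlockwise seen from above, stops at -1.25 and +1.25. At 0 the arm points along the stand's own -x axis. Light friction (0.25 N m), no spring: it stays where it is left.
- bar (a point): Middle of the arm's straight bar, 90 mm from the pivot axis, 130 mm above the bench. The bar is 20 mm wide, fills the heights 120 to 140 mm with free air below, and runs between the hub (42 mm across, with its cap 150 mm high) and the lens ring's edge, 139 mm from the axis. It can be pushed sideways from either side.
- lens (a point): Centre of the round lens at the free end of the swing arm, 200 mm from the pivot axis and 130 mm above the bench. White ring 122 mm outside and 102 mm inside diameter, clear lens in it.
- pod_dish: White round specimen dish, 66 mm across, 14 mm high, loose on the bench, holding one long slightly bent seed pod (about 52 mm long, 11 mm thick). Origin at the centre of its underside. The four dishes stand on the circle that the lens sweeps, two on either side of the arm's start, in changing order.
- seed_dish: The same kind of dish with three small round seeds (13 mm). Origin at the centre of its underside. Leave it in place.
- shell_dish: The same kind of dish with one conical snail shell (34 mm across). Origin at the centre of its underside. Leave it in place.
- empty_dish: The same kind of dish, empty. Origin at the centre of its underside. Leave it in place.
- lamp_button_top (a point): Centre of the top face of the magnifier's lamp button, which points straight up: grey, 32 mm across, its top 22 mm above the bench, standing 10 mm out of a fixed white round housing 48 mm across.
- lamp_button (a joint): Travel of the lamp button in m: 0 up, 0.006 fully down; it springs back. Fully down takes about 5 N.
- vial: Small capped specimen vial standing on the bench, 26 mm across, 70 mm high; origin at the centre of its underside. Leave it standing.
- tub: White screw-top tub standing on the bench, 80 mm across, 90 mm high; origin at the centre of its underside. Leave it.
- brush: Brush lying on the bench, its own x axis along the handle towards the bristles. Leave it.
There are look-alikes about, which are no part of the job. Leave any blue or yellow look-alike of the pod_dish alone.

How it is judged:
On the way, in this order (a step that is already met when the one before it is completed fails the run):
1. the lens is at rest over the pod dish, within 18 mm of its centre seen from above (horizontal distance between lens and pod_dish below 0.018 m and velocity of joint swing_arm between -0.03 and 0.03 rad/s), for 0.2 s.
2. the lamp button is pressed fully down (at least 4.5 mm) while the lens is over the pod dish (horizontal distance between lens and pod_dish below 0.018 m and value of joint lamp_button above 0.0045 m), for 0.05 s.
At the end, for the whole second after the job is handed in: The lens stands still with its centre within 18 mm of the pod dish's centre seen from above (whole dish inside the ring), the lamp button has been pressed fully and is up again, every dish is within 12 mm and every bystander within 20 mm of where it started (all of step 1 and value of joint lamp_button below 0.002 m and distance of each of pod_dish, seed_dish, shell_dish, empty_dish from where it was at the start of the episode below 0.012 m and distance of each of vial, tub, brush from where it was at the start of the episode below 0.02 m); the robot touches nothing.
It fails at once if a dish is lifted or shifted by more than 12 mm (distance of any of pod_dish, seed_dish, shell_dish, empty_dish from where it was at the start of the episode above 0.012 m).
It fails at once if the vial, tub or brush is lifted, tipped or shifted by more than 20 mm (distance of any of vial, tub, brush from where it was at the start of the episode above 0.02 m or angle between any of vial, tub's own z axis and vertical above 0.4 rad).
It fails at once if the magnifier is gripped or pushed roughly (more than 30 N from the fingers) (contact force between the fingers and stand above 30 N).
It also fails if it takes over 54 s, if anything falls off the work surface, if the arm or the gripper's body presses on something with over 40 N, if the wrist force passes 120 N, or if a joint passes its speed limit or range.

## Robot

A 6-joint arm with a two-finger parallel gripper is mounted at the origin on the work surface. World frame = base frame: x ahead of the robot, y to its left, z up, the work surface at z = 0. Lengths are in m, angles in rad, forces in N, time in s.
With the tool pointing down it reaches from about 0.325 to 0.775 m from the base axis. Payload 5.5 kg.
Tool frame: the origin (TCP) lies midway between the tips of the shut fingers; the grasp point (between the pads) lies 19 mm behind it; z points along the fingers, y is the line along which they close (so a half turn about z gives the same grasp; the last joint's range is limited). The gripper opens to 85 mm and grips with 20 to 120 N. Pads are 22 mm wide; open, the fingers measure 114 mm over their backs; the gripper's body (76 mm by 85 mm) begins 54 mm behind the grasp point. The pads swing forward as they close: fully open they stand 13 mm farther back than shut.
Start: joints at [-1.359, 0.091, 1.231, -0, 1.82, -0.057], TCP at [0.159, -0.578, 0.2] pointing down, gripper open.
Joint ranges: [-2.87, 2.87], [-0.86, 2.18], [0.17, 2.46], [-1.51, 4.65], [0.06, 2.69], [-2.65, 2.65]. Speed limits (rad/s): [2.57, 2.57, 3.01, 3.14, 3.14, 3.14].

## Interface

Orientations are given as a rotation vector (axis times angle).
In Python, from cell import read_state, grab_frame, sign_off gives the robot as it stands.
- The arm moves only by the tool carry_out, never from a script. Its argument "targets" is a list of rows, each an object of numbers: "dx", "dy", "dz": the shift along the tool's x, y, z in units of 25 mm (1.0 is 25 mm); "rx", "ry", "rz": the turn, a rotation vector about the tool's x, y, z in units of 4 degrees (1.0 is 4 degrees); "claw": the opening, from 0 (shut) to 1 (fully open). In form: [{"dx": .., "dy": .., "dz": .., "rx": .., "ry": .., "rz": .., "claw": ..}, ...]. A call has 1 to 5 rows; each row shifts and turns the commanded pose from where the row before left it, along the tool's axes as they then stand; what a row does not reach is not made up. A row lasts 1/12 s, in which the tool goes at most 41.7 mm and 7.16 degrees, less where a joint would pass 70% of its speed; a pose out of reach is approached as far as the arm can. A call with a number of a shift or a turn outside -1 to 1 is refused whole. A call with a gripper value outside its range is refused whole. The fingers move at their own pace and stop on an object; the grip force is fixed at half the most. Time passes only in rows, so rows that do not move let the fingers close. It gives the time, the measured TCP pose, the force, the opening and the grip force at its end, in the units of the state.
- read_state(): the state, without advancing time (a new reading comes with each control period).
- grab_frame(name): name is "scene" or "top" or "wrist"; returns a dict with "color" (480x640x3 uint8, red, green, blue), "vfov" (degrees; the focal length in pixels is half the picture's height over the tangent of half this angle, whatever the lens; pixels are square), "cx", "cy" (the principal point, pixels), "camera_from_world" (4x4, takes a point from world to camera coordinates); the wrist camera has in their place "T_tool_cam" (4x4, takes a point from camera to tool coordinates, whose origin is the TCP and whose axes are the flange's). Camera axes: x right, y up, looking along -z (the intrinsics and any distortion apply to the point x, -y, -z); pixel columns grow to the right and rows downward; lengths in m; the calibration is good to about 2 mm. A picture is of the moment at which its call begins: read the wrist's pose just before it. There is no depth.
- sign_off(): hands the job in; it is judged then, once.
The state is a dict: "clock": time; "joint_positions": joint angles; "joint_velocities": joint speeds; "joint_efforts": joint torques, N m; "tool_pos": TCP position; "tcp_rot": TCP orientation; "contact_force": force on the tool from outside, world axes, zero at the start; "moment": the same for the moment, N m; "opening": finger opening in m; "finger_force": force on a finger pad.
Only numpy, scipy, OpenCV 4.12 (cv2) and the standard library are available. Lean on these libraries where they do the work, as an engineer would, in place of code of your own. Each camera call takes 0.05 s, during which the arm holds its last target. There are 200 camera calls.

## Working session

There is one attempt and no reset: what is moved stays moved. The work goes in short steps, Python scripts to look and compute and a tool call to move; the robot and the scene stay as the last step left them, time stands still between calls to the robot, and variables do not carry over. Pictures are saved under pics/ and viewed, at most 10 in all, crops included, and the job is handed in when it is done.

Besides the shell and the picture viewer there is one more tool, called by a JSON object that holds its "name" and its "arguments". carry_out: Moves the arm, as the interface text tells. Shifts and turns lie within -1 to 1; 1 stands for 25 mm of shift or 4 degrees of turn. Its arguments: {"type":"object","properties":{"targets":{"type":"array"}},"required":["targets"]}

```bash
mkdir -p pics; ls; python3 - <<'E'
from cell import *
import cv2,numpy as np,pickle
np.set_printoptions(precision=4,suppress=True)
s=read_state();print(s['clock'],s['tool_pos'],s['tcp_rot'],s['contact_force'])
for n in('top','scene'):
    f=grab_frame(n);pickle.dump(f,open(f'{n}.pkl','wb'))
    cv2.imwrite(f'pics/{n}0.png',f['color'][:,:,::-1]);print(n,{k:v for k,v in f.items() if k!='color'})
E
```

```text
pics
0.0 [ 0.1593 -0.5781  0.199 ] [-3.1113 -0.4207  0.0003] [-0.1569 -0.3245  0.2004]
top {'vfov': 45.936487927606954, 'cx': 333.53327393689955, 'cy': 241.53759674370943, 'camera_from_world': array([[-0.0779, -0.997 , -0.003 ,  0.0515],
       [ 0.975 , -0.0768,  0.2086, -0.5478],
       [-0.2082,  0.0133,  0.978 , -1.2142],
       [ 0.    ,  0.    ,  0.    ,  1.    ]])}
scene {'vfov': 54.93281644463093, 'cx': 310.0067634045192, 'cy': 242.2358519012673, 'camera_from_world': array([[-0.6702,  0.742 , -0.0148,  0.3512],
       [-0.4859, -0.4236,  0.7645,  0.1883],
       [ 0.561 ,  0.5196,  0.6444, -1.3557],
       [ 0.    ,  0.    ,  0.    ,  1.    ]])}
```

View pics/top0.png

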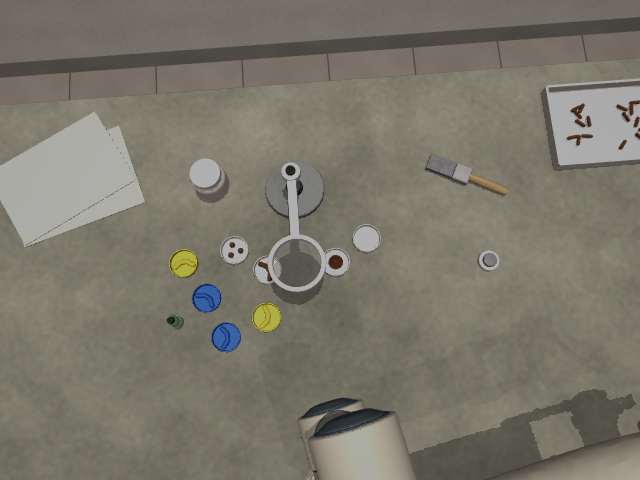

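View pics/scene0.png

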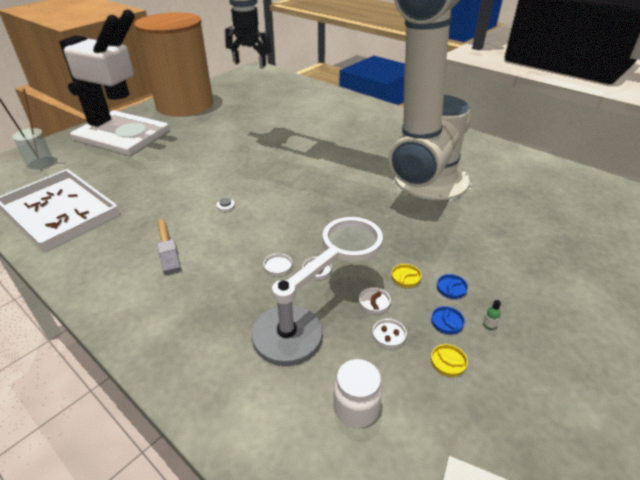

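The top view shows the pod dish at about (265,270), partly under the lens ring at (297,263). The seed dish is at (234,250), the shell dish at (336,262), the empty dish at (366,238) and the hub at (291,171). The lamp button is at (489,261), the tub at (207,175) and the brush at (465,175). Yellow (184,263), (266,317) and blue (207,298), (226,337) dishes are look-alikes. The scene view shows the pod dish clear at (375,300): white with one long brown pod, so it is the one. I'll measure it and check it in a crop.

```bash
cat > h.py <<'E'
import numpy as np,cv2,pickle
np.set_printoptions(precision=4,suppress=True)
def ray(f,uv,z):
    F=240/np.tan(np.radians(f['vfov']/2));M=f['camera_from_world'];R=M[:3,:3];c=-R.T@M[:3,3]
    uv=np.atleast_2d(uv).astype(float)
    d=np.c_[(uv[:,0]-f['cx'])/F,-(uv[:,1]-f['cy'])/F,-np.ones(len(uv))]@R
    return (c+d*((z-c[2])/d[:,2])[:,None])[:,:2]
def px(f,P):
    F=240/np.tan(np.radians(f['vfov']/2));M=f['camera_from_world'];p=M[:3,:3]@P+M[:3,3]
    return np.array([f['cx']-F*p[0]/p[2],f['cy']+F*p[1]/p[2]])
def circ(f,box,z,thr,lo=True):
    x0,y0,x1,y1=box;c=f['color'][y0:y1,x0:x1].astype(int)
    m=((c.min(2)>thr)&(c.max(2)-c.min(2)<30)).astype(np.uint8)
    k=max(cv2.findContours(m,cv2.RETR_EXTERNAL,cv2.CHAIN_APPROX_NONE)[0],key=cv2.contourArea)
    h=cv2.convexHull(k)[:,0]+[x0,y0]
    w=(ray(f,h,z)*1e4).astype(np.float32)
    (a,b),r=cv2.minEnclosingCircle(w);return np.array([a,b,2*r])/1e4
E
python3 - <<'E'
from h import *
T=pickle.load(open('top.pkl','rb'));S=pickle.load(open('scene.pkl','rb'))
for n,f,b,z,t in [('seed',T,(218,234,251,267),.014,150),('empty',T,(351,222,383,255),.014,150),('shell',T,(325,245,353,280),.014,150),
 ('ringhub top',T,(262,155,335,300),.135,175),('hub',T,(276,158,306,180),.15,175),('btn house',T,(475,248,503,275),.012,150),('tub',T,(186,155,226,192),.09,150),
 ('pod S',S,(356,286,393,314),.014,140),('seed S',S,(369,318,409,350),.014,140),('empty S',S,(260,250,295,276),.014,140),('btnS',S,(212,195,240,214),.012,140)]:
    print(n,circ(f,b,z,t))
a=cv2.resize(T['color'][225:300,225:385],None,fx=5,fy=5,interpolation=2)[:290]
a=cv2.resize(T['color'][215:300,215:385],(680,340),interpolation=2)
b=cv2.resize(S['color'][250:350,250:420],(425,250),interpolation=2)
c=cv2.resize(T['color'][240:285,465:515],(255,250))
cv2.imwrite('pics/c.png',np.vstack([a,np.hstack([b,c])])[:,:,::-1])
E
```

```text
seed [0.5592 0.2401 0.0645]
empty [ 0.5632 -0.0688  0.0646]
shell [0.51   0.0068 0.0607]
ringhub top [0.6503 0.0886 0.0472]
hub [0.6796 0.0816 0.0109]
btn house [ 0.4888 -0.3467  0.0461]
tub [0.7247 0.2863 0.0681]
pod S [0.5062 0.1702 0.0711]
seed S [0.5583 0.2421 0.0723]
empty S [ 0.5656 -0.0797  0.0979]
btnS [ 0.4892 -0.3411  0.1209]
```

View pics/c.png

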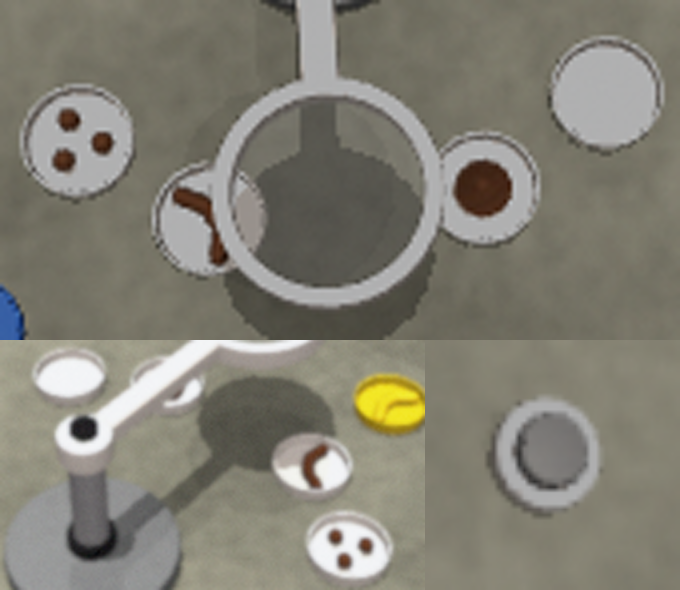

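The crop confirms it: the white dish with the long bent pod is at top-view pixel (267,270), and the lens ring centre is at (296.7,262.7). The button is a grey disc on a white housing at (489,260).

```bash
python3 - <<'E'
from h import *
T=pickle.load(open('top.pkl','rb'));S=pickle.load(open('scene.pkl','rb'))
pod=ray(T,(267.1,269.9),.014)[0];podS=ray(S,(250+312/2.5,250+(465-340)/2.5),.014)[0]
lens=ray(T,(296.6,262.6),.133)[0];hub=ray(T,(290.7,171),.15)[0];hubS=ray(S,(250+83/2.5,250+(430-340)/2.5),.15)[0]
foot=ray(T,(294.5,190),.02)[0]
g=T['color'].min(2);
shell=ray(T,(215+483/4,215+188/4),.014)[0]
print('pod',pod,podS,'lens',lens,'hub',hub,hubS,'foot',foot,'shell',shell)
btn=ray(T,(489.5,260.2),.022)[0];print('btn',btn)
from scipy.optimize import least_squares
P=np.array([pod,shell,[.5592,.2401],[.5632,-.0688],lens]);
r=least_squares(lambda p:np.hypot(*(P-p).T)-.2,hub);print('pivot',r.x,r.fun)
piv=(r.x+hub)/2
for n,p in zip(('pod','shell','seed','empty','lens'),P): print(n,np.degrees(np.arctan2(*(p-piv)[::-1])),np.hypot(*(p-piv)))
print('tub px',[ray(T,(207,172),.09)],'brush',ray(T,[(430,163),(507,190)],.015),'vial',ray(T,(171,321),.07))
E
```

```text
pod [0.5049 0.1656] [0.5102 0.1715] lens [0.4953 0.0902] hub [0.6914 0.089 ] [0.6986 0.0967] foot [0.6895 0.0902] shell [0.511  0.0066]
btn [ 0.4861 -0.3451]
pivot [0.6918 0.0885] [ 0.0021 -0.0015  0.0014  0.0031 -0.0035]
pod 157.63452189969428 0.20181966560615883
shell -155.53591992866632 0.19844581378600085
seed 131.1773054165891 0.2010723549448732
empty -129.17452036340777 0.2032411449793301
lens 179.59009043975271 0.19632760327007193
tub px [array([[0.725 , 0.2802]])] brush [[ 0.7328 -0.2372]
 [ 0.6514 -0.4112]] vial [[0.4001 0.3726]]
```

{"name": "carry_out", "arguments": {"targets": [{"dx": 0.5, "dy": -0.4, "dz": 0, "rx": 0, "ry": 0, "rz": 0, "claw": 0}, {"dx": 0.9, "dy": -0.72, "dz": 0, "rx": 0, "ry": 0, "rz": 0, "claw": 0}, {"dx": 0.9, "dy": -0.72, "dz": 0, "rx": 0, "ry": 0, "rz": 0, "claw": 0}, {"dx": 0.9, "dy": -0.72, "dz": 0, "rx": 0, "ry": 0, "rz": 0, "claw": 0}, {"dx": 0.9, "dy": -0.72, "dz": 0, "rx": 0, "ry": 0, "rz": 0, "claw": 0}]}}

```text
clock: 0.52
tool_pos: [0.2368, -0.4709, 0.1995]
tcp_rot: [-3.112, -0.42, 0.0]
contact_force: [0.1, 0.0, 1.1]
opening: 0.0254
finger_force: 0.0
```

{"name": "carry_out", "arguments": {"targets": [{"dx": 0.9, "dy": -0.72, "dz": 0, "rx": 0, "ry": 0, "rz": 0, "claw": 0}, {"dx": 0.9, "dy": -0.72, "dz": 0, "rx": 0, "ry": 0, "rz": 0, "claw": 0}, {"dx": 0.9, "dy": -0.72, "dz": 0, "rx": 0, "ry": 0, "rz": 0, "claw": 0}, {"dx": 0.9, "dy": -0.72, "dz": 0, "rx": 0, "ry": 0, "rz": 0, "claw": 0}, {"dx": 0.9, "dy": -0.72, "dz": 0, "rx": 0, "ry": 0, "rz": 0, "claw": 0}]}}

```text
clock: 0.93
tool_pos: [0.3214, -0.3542, 0.1997]
tcp_rot: [-3.113, -0.421, 0.001]
contact_force: [-0.1, -0.6, -0.6]
opening: 0.0002
finger_force: 0.0
```

{"name": "carry_out", "arguments": {"targets": [{"dx": 0.9, "dy": -0.72, "dz": 0, "rx": 0, "ry": 0, "rz": 0, "claw": 0}, {"dx": 0.9, "dy": -0.72, "dz": 0, "rx": 0, "ry": 0, "rz": 0, "claw": 0}, {"dx": 0.9, "dy": -0.72, "dz": 0, "rx": 0, "ry": 0, "rz": 0, "claw": 0}, {"dx": 0.9, "dy": -0.72, "dz": 0, "rx": 0, "ry": 0, "rz": 0, "claw": 0}, {"dx": 0.9, "dy": -0.72, "dz": 0, "rx": 0, "ry": 0, "rz": 0, "claw": 0}]}}

```text
clock: 1.35
tool_pos: [0.406, -0.2375, 0.1998]
tcp_rot: [-3.113, -0.421, 0.001]
contact_force: [0.3, -0.9, -0.7]
opening: 0.0
finger_force: 0.0
```

{"name": "carry_out", "arguments": {"targets": [{"dx": 0.9, "dy": -0.72, "dz": 0, "rx": 0, "ry": 0, "rz": 0, "claw": 0}, {"dx": 0.9, "dy": -0.72, "dz": 0, "rx": 0, "ry": 0, "rz": 0, "claw": 0}, {"dx": 0.9, "dy": -0.72, "dz": 0, "rx": 0, "ry": 0, "rz": 0, "claw": 0}, {"dx": 0.9, "dy": -0.72, "dz": 0, "rx": 0, "ry": 0, "rz": 0, "claw": 0}, {"dx": 0.9, "dy": -0.72, "dz": 0, "rx": 0, "ry": 0, "rz": 0, "claw": 0}]}}

```text
clock: 1.77
tool_pos: [0.4905, -0.1209, 0.1998]
tcp_rot: [-3.113, -0.421, 0.001]
contact_force: [-0.1, -0.8, -0.2]
opening: -0.0003
finger_force: 0.0
```

{"name": "carry_out", "arguments": {"targets": [{"dx": 0.9, "dy": -0.72, "dz": 0, "rx": 0, "ry": 0, "rz": 0, "claw": 0}, {"dx": 0.9, "dy": -0.72, "dz": 0, "rx": 0, "ry": 0, "rz": 0, "claw": 0}, {"dx": 0.9, "dy": -0.72, "dz": 0, "rx": 0, "ry": 0, "rz": 0, "claw": 0}, {"dx": 0.9, "dy": -0.72, "dz": 0, "rx": 0, "ry": 0, "rz": 0, "claw": 0}, {"dx": 0.5, "dy": -0.4, "dz": 0, "rx": 0, "ry": 0, "rz": 0, "claw": 0}]}}

```text
clock: 2.18
tool_pos: [0.568, -0.0135, 0.1992]
tcp_rot: [-3.112, -0.424, 0.002]
contact_force: [0.1, 0.2, 0.4]
opening: 0.0001
finger_force: 0.0
```

{"name": "carry_out", "arguments": {"targets": [{"dx": 0, "dy": 0, "dz": 0, "rx": 0, "ry": 0, "rz": 0.8, "claw": 0}, {"dx": 0, "dy": 0, "dz": 0, "rx": 0, "ry": 0, "rz": 1, "claw": 0}, {"dx": 0, "dy": 0, "dz": 0, "rx": 0, "ry": 0, "rz": 1, "claw": 0}, {"dx": 0, "dy": 0, "dz": 0, "rx": 0, "ry": 0, "rz": 1, "claw": 0}, {"dx": 0, "dy": 0, "dz": 0, "rx": 0, "ry": 0, "rz": 1, "claw": 0}]}}

```text
clock: 2.6
tool_pos: [0.5668, -0.0164, 0.1998]
tcp_rot: [3.139, -0.11, -0.002]
contact_force: [-0.7, -0.1, -0.4]
opening: 0.0
finger_force: 0.0
```

{"name": "carry_out", "arguments": {"targets": [{"dx": 0, "dy": 0, "dz": 0, "rx": 0, "ry": 0, "rz": 1, "claw": 0}, {"dx": 0, "dy": 0, "dz": 0, "rx": 0, "ry": 0, "rz": 1, "claw": 0}, {"dx": 0, "dy": 0, "dz": 0, "rx": 0, "ry": 0, "rz": 1, "claw": 0}, {"dx": 0, "dy": 0, "dz": 0, "rx": 0, "ry": 0, "rz": 0.2, "claw": 0}, {"dx": 0, "dy": 0, "dz": 0, "rx": 0, "ry": 0, "rz": 0, "claw": 0}]}}

```text
clock: 3.02
tool_pos: [0.5669, -0.0163, 0.2]
tcp_rot: [3.109, -0.452, -0.001]
contact_force: [0.0, -0.4, 0.3]
opening: -0.0001
finger_force: 0.0
```

{"name": "carry_out", "arguments": {"targets": [{"dx": 0, "dy": 0, "dz": 0.6, "rx": 0, "ry": 0, "rz": 0, "claw": 0}, {"dx": 0, "dy": 0, "dz": 0.9, "rx": 0, "ry": 0, "rz": 0, "claw": 0}, {"dx": 0, "dy": 0, "dz": 0.9, "rx": 0, "ry": 0, "rz": 0, "claw": 0}, {"dx": 0, "dy": 0, "dz": 0.9, "rx": 0, "ry": 0, "rz": 0, "claw": 0}, {"dx": 0, "dy": 0, "dz": 0.3, "rx": 0, "ry": 0, "rz": 0, "claw": 0}]}}

```text
clock: 3.43
tool_pos: [0.5652, -0.016, 0.1059]
tcp_rot: [3.109, -0.451, -0.009]
contact_force: [-0.4, 0.9, -0.9]
opening: 0.0001
finger_force: 0.0
```

{"name": "carry_out", "arguments": {"targets": [{"dx": 0, "dy": -0.5, "dz": 0, "rx": 0, "ry": 0, "rz": 0, "claw": 0}, {"dx": 0, "dy": -0.8, "dz": 0, "rx": 0, "ry": 0, "rz": 0, "claw": 0}, {"dx": 0, "dy": -0.6, "dz": 0, "rx": 0, "ry": 0, "rz": 0, "claw": 0}, {"dx": 0, "dy": -0.3, "dz": 0, "rx": 0, "ry": 0, "rz": 0, "claw": 0}, {"dx": 0, "dy": -0.2, "dz": 0, "rx": 0, "ry": 0, "rz": 0, "claw": 0}]}}

```text
clock: 3.85
tool_pos: [0.5852, 0.043, 0.1119]
tcp_rot: [-3.109, 0.45, -0.003]
contact_force: [0.5, -0.4, 0.6]
opening: -0.0003
finger_force: 0.0
```

{"name": "carry_out", "arguments": {"targets": [{"dx": 0, "dy": -0.15, "dz": 0, "rx": 0, "ry": 0, "rz": 0, "claw": 0}, {"dx": 0, "dy": -0.15, "dz": 0, "rx": 0, "ry": 0, "rz": 0, "claw": 0}, {"dx": 0, "dy": -0.15, "dz": 0, "rx": 0, "ry": 0, "rz": 0, "claw": 0}, {"dx": 0, "dy": -0.15, "dz": 0, "rx": 0, "ry": 0, "rz": 0, "claw": 0}, {"dx": 0, "dy": -0.15, "dz": 0, "rx": 0, "ry": 0, "rz": 0, "claw": 0}]}}

```text
clock: 4.27
tool_pos: [0.5897, 0.0594, 0.1102]
tcp_rot: [3.109, -0.454, -0.0]
contact_force: [-0.3, 0.2, 0.6]
opening: 0.0
finger_force: 0.0
```

{"name": "carry_out", "arguments": {"targets": [{"dx": 0, "dy": -0.15, "dz": 0, "rx": 0, "ry": 0, "rz": 0, "claw": 0}, {"dx": 0, "dy": -0.15, "dz": 0, "rx": 0, "ry": 0, "rz": 0, "claw": 0}, {"dx": 0, "dy": -0.15, "dz": 0, "rx": 0, "ry": 0, "rz": 0, "claw": 0}, {"dx": 0, "dy": -0.15, "dz": 0, "rx": 0, "ry": 0, "rz": 0, "claw": 0}, {"dx": 0, "dy": -0.1, "dz": 0, "rx": 0, "ry": 0, "rz": 0, "claw": 0}]}}

```text
clock: 4.68
tool_pos: [0.5947, 0.0767, 0.1101]
tcp_rot: [-3.109, 0.453, 0.0]
contact_force: [0.3, -0.9, 0.5]
opening: 0.0
finger_force: 0.0
```

```bash
python3 - <<'E'
from cell import *
from h import *
s=read_state();print(s['tool_pos'],s['contact_force'])
f=grab_frame('top');pickle.dump(f,open('t1.pkl','wb'))
cv2.imwrite('pics/t1.png',cv2.resize(f['color'][140:300,200:400],(800,640))[:600,:,::-1])
E
```

```text
[0.5947 0.0767 0.1101] [ 0.2609 -0.8891  0.4617]
```

View pics/t1.png

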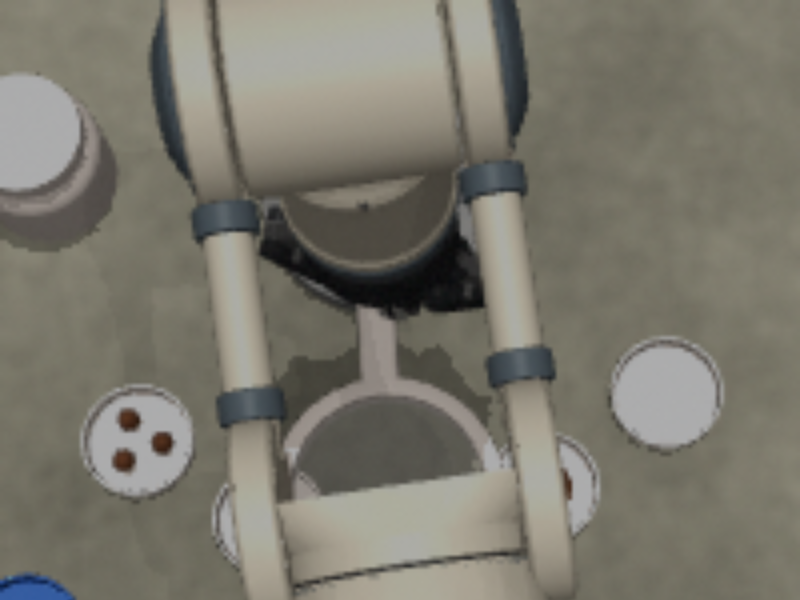

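The lens, with its ring centre at about (297,262), hasn't moved yet, so the fingertip is thinner than I assumed. I'll keep pushing slowly and watch the force.

{"name": "carry_out", "arguments": {"targets": [{"dx": 0, "dy": -0.1, "dz": 0, "rx": 0, "ry": 0, "rz": 0, "claw": 0}, {"dx": 0, "dy": -0.1, "dz": 0, "rx": 0, "ry": 0, "rz": 0, "claw": 0}, {"dx": 0, "dy": -0.1, "dz": 0, "rx": 0, "ry": 0, "rz": 0, "claw": 0}, {"dx": 0, "dy": -0.1, "dz": 0, "rx": 0, "ry": 0, "rz": 0, "claw": 0}, {"dx": 0, "dy": -0.1, "dz": 0, "rx": 0, "ry": 0, "rz": 0, "claw": 0}]}}

```text
clock: 5.15
tool_pos: [0.5983, 0.0884, 0.1102]
tcp_rot: [-3.109, 0.454, -0.0]
contact_force: [0.5, 0.1, 0.9]
opening: 0.0
finger_force: 0.0
```

```bash
python3 - <<'E'
from cell import *
from h import *
s=read_state();print(s['tool_pos'],s['contact_force'])
f=grab_frame('scene');pickle.dump(f,open('s2.pkl','wb'));w=grab_frame('wrist')
a=cv2.resize(f['color'][200:360,230:430],(500,400))
b=cv2.resize(w['color'],(300,225));b=np.vstack([b,np.zeros((175,300,3),np.uint8)])
cv2.imwrite('pics/s2.png',np.hstack([a,b])[:,:,::-1])
E
```

```text
[0.5983 0.0884 0.1102] [0.4849 0.0759 0.9253]
```

View pics/s2.png

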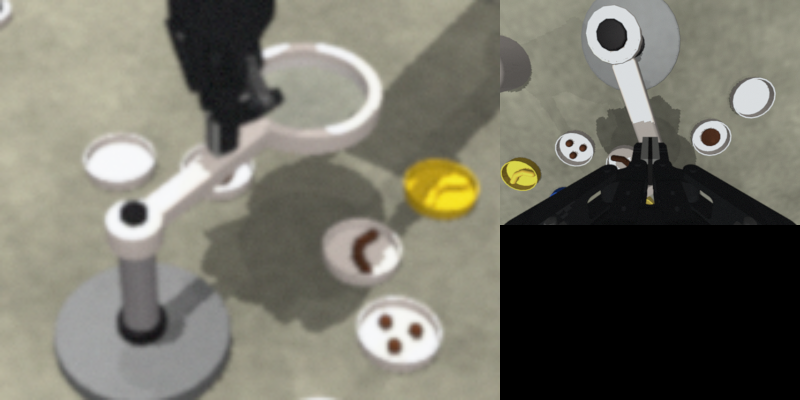

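The scene crop shows the fingertip at about (222,150) in the crop, behind or at the bar, with the ring hardly moved. I'll check the geometry by projection.

```bash
python3 - <<'E'
from h import *
f=pickle.load(open('s2.pkl','rb'));S=pickle.load(open('scene.pkl','rb'))
tp=np.array([.5983,.0884,.1102]);print('tcp px',px(f,tp),'crop',(px(f,tp)-[230,200])*2.5,'tip+30',(px(f,tp+[0,0,.03])-[230,200])*2.5)
piv=np.array([.692,.089])
for a in (180,178,175,172):
    u=np.array([np.cos(np.radians(a)),np.sin(np.radians(a))])
    r=[px(f,np.r_[piv+.2*u+.061*np.array([np.cos(t),np.sin(t)]),.138]) for t in np.linspace(0,6.28,60)]
    r=np.array(r);print(a,'right',r[:,0].max(),'top',r[:,1].min(),'crop',((r[:,0].max()-230)*2.5,(r[:,1].min()-200)*2.5))
b=lambda F:cv2.resize(F['color'][200:320,270:400],(390,360),interpolation=2)
cv2.imwrite('pics/cmp.png',np.hstack([b(S),b(f)])[:,:,::-1])
E
```

```text
tcp px [317.2564 270.6693] crop [218.1409 176.6732] tip+30 [217.9564 148.2715]
180 right 381.8154692891102 top 215.99118177267945 crop (np.float64(379.53867322277546), np.float64(39.977954431698635))
178 right 384.6105939840539 top 217.30307837522184 crop (np.float64(386.52648496013467), np.float64(43.25769593805461))
175 right 388.7269851459073 top 219.38429045013476 crop (np.float64(396.81746286476823), np.float64(48.46072612533689))
172 right 392.72105847188004 top 221.6002092311839 crop (np.float64(406.8026461797001), np.float64(54.00052307795974))
```

View pics/cmp.png

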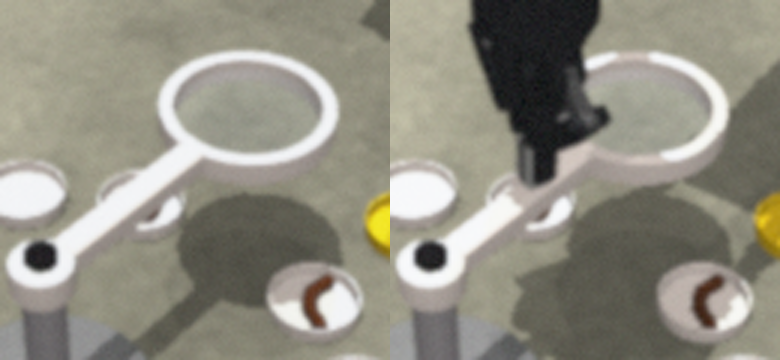

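Ring unmoved, and the finger stands just behind the bar, about to touch. I'll continue.

{"name": "carry_out", "arguments": {"targets": [{"dx": 0, "dy": -0.1, "dz": 0, "rx": 0, "ry": 0, "rz": 0, "claw": 0}, {"dx": 0, "dy": -0.1, "dz": 0, "rx": 0, "ry": 0, "rz": 0, "claw": 0}, {"dx": 0, "dy": -0.1, "dz": 0, "rx": 0, "ry": 0, "rz": 0, "claw": 0}, {"dx": 0, "dy": -0.1, "dz": 0, "rx": 0, "ry": 0, "rz": 0, "claw": 0}, {"dx": 0, "dy": -0.1, "dz": 0, "rx": 0, "ry": 0, "rz": 0, "claw": 0}]}}

```text
clock: 5.67
tool_pos: [0.6018, 0.1005, 0.1102]
tcp_rot: [-3.109, 0.453, -0.0]
contact_force: [-0.5, 0.8, -0.0]
opening: 0.0003
finger_force: 0.0
```

```bash
cat > look.py <<'E'
import sys
from cell import *
from h import *
s=read_state();print(s['clock'],s['tool_pos'],s['contact_force'])
f=grab_frame('scene');pickle.dump(f,open('s.pkl','wb'))
g=f['color'].astype(int)
# hub cap (dark disc) and ring right/top extremes
reg=g[205:300,330:440];m=((reg.min(2)>165)&(reg.max(2)-reg.min(2)<40)).astype(np.uint8)
n,l,st,_=cv2.connectedComponentsWithStats(m)
for i in range(1,n):
    if st[i,4]>60: print('white comp x0,y0,x1,y1',st[i,0]+330,st[i,1]+205,st[i,0]+st[i,2]+329,st[i,1]+st[i,3]+204,st[i,4])
E
python3 look.py
```

```text
5.6667 [0.6018 0.1005 0.1102] [-0.4675  0.7692 -0.039 ]
white comp x0,y0,x1,y1 338 216 382 254 465
```

```bash
python3 - <<'E'
from cell import *
from h import *
f=pickle.load(open('s.pkl','rb'));w=grab_frame('wrist');print(w['T_tool_cam'],w['vfov'],w['cx'],w['cy'])
pickle.dump(w,open('w.pkl','wb'))
a=cv2.resize(f['color'][200:300,270:400],(390,300),interpolation=2)
b=cv2.resize(w['color'][0:480,120:560],(410,447))
b=np.vstack([b,np.zeros((0,410,3),np.uint8)]);a=np.vstack([a,np.zeros((147,390,3),np.uint8)])
cv2.imwrite('pics/w1.png',np.hstack([a,b])[:,:,::-1])
for P in ([.6018,.1005,.1102],[.6018,.1005,.14]): print((px(f,np.array(P))-[270,200])*3)
E
```

```text
[[-0.0001  0.9491  0.3149  0.0813]
 [ 1.      0.      0.0003  0.0006]
 [ 0.0002  0.3149 -0.9491 -0.1735]
 [ 0.      0.      0.      1.    ]] 64.75840152013447 320.0817448115037 235.70353005590678
[152.2363 223.3596]
[152.2439 189.4397]
```

View pics/w1.png

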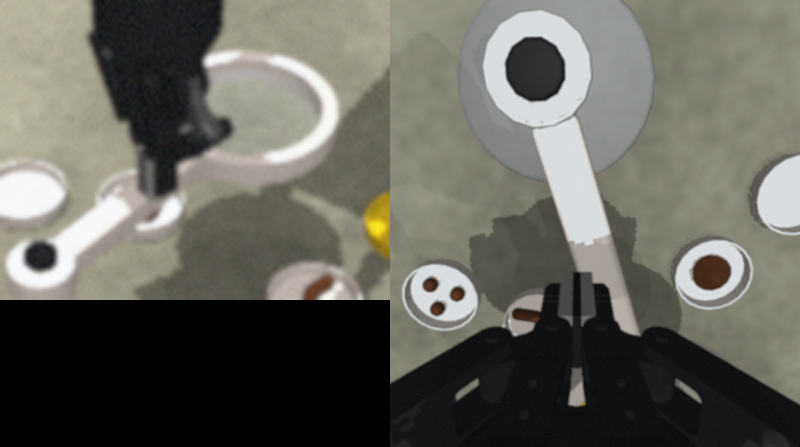

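The wrist crop shows the fingertips at (575,280), already on the far (+y) side of the bar. The scene crop shows the visible tip at (158,195), which fits z≈0.137 where the TCP should read 0.11. So the real tips end about 28 mm behind the reported TCP, and they skimmed over the bar without touching. I'll go back the way I came and come in 25 mm lower.

{"name": "carry_out", "arguments": {"targets": [{"dx": 0, "dy": 0, "dz": -0.8, "rx": 0, "ry": 0, "rz": 0, "claw": 0}, {"dx": 0, "dy": 0.6, "dz": 0, "rx": 0, "ry": 0, "rz": 0, "claw": 0}, {"dx": 0, "dy": 0.8, "dz": 0, "rx": 0, "ry": 0, "rz": 0, "claw": 0}, {"dx": 0, "dy": 0.8, "dz": 0, "rx": 0, "ry": 0, "rz": 0, "claw": 0}, {"dx": 0, "dy": 0.4, "dz": 0, "rx": 0, "ry": 0, "rz": 0, "claw": 0}]}}

```text
clock: 6.18
tool_pos: [0.5826, 0.0354, 0.1301]
tcp_rot: [3.107, -0.456, 0.001]
contact_force: [-0.0, -0.2, 0.1]
opening: 0.0
finger_force: 0.0
```

{"name": "carry_out", "arguments": {"targets": [{"dx": 0, "dy": 0, "dz": 0.6, "rx": 0, "ry": 0, "rz": 0, "claw": 0}, {"dx": 0, "dy": 0, "dz": 0.6, "rx": 0, "ry": 0, "rz": 0, "claw": 0}, {"dx": 0, "dy": 0, "dz": 0.4, "rx": 0, "ry": 0, "rz": 0, "claw": 0}, {"dx": 0, "dy": 0, "dz": 0.2, "rx": 0, "ry": 0, "rz": 0, "claw": 0}, {"dx": 0, "dy": 0, "dz": 0, "rx": 0, "ry": 0, "rz": 0, "claw": 0}]}}

```text
clock: 6.6
tool_pos: [0.5822, 0.0378, 0.0833]
tcp_rot: [3.108, -0.453, -0.005]
contact_force: [-0.0, 0.4, -0.0]
opening: 0.0001
finger_force: 0.0
```

{"name": "carry_out", "arguments": {"targets": [{"dx": 0, "dy": -0.15, "dz": 0, "rx": 0, "ry": 0, "rz": 0, "claw": 0}, {"dx": 0, "dy": -0.15, "dz": 0, "rx": 0, "ry": 0, "rz": 0, "claw": 0}, {"dx": 0, "dy": -0.15, "dz": 0, "rx": 0, "ry": 0, "rz": 0, "claw": 0}, {"dx": 0, "dy": -0.15, "dz": 0, "rx": 0, "ry": 0, "rz": 0, "claw": 0}, {"dx": 0, "dy": -0.15, "dz": 0, "rx": 0, "ry": 0, "rz": 0, "claw": 0}]}}

```text
clock: 7.02
tool_pos: [0.589, 0.0566, 0.0858]
tcp_rot: [-3.109, 0.453, -0.002]
contact_force: [0.4, 0.3, 0.1]
opening: -0.0
finger_force: 0.0
```

{"name": "carry_out", "arguments": {"targets": [{"dx": 0, "dy": -0.12, "dz": 0, "rx": 0, "ry": 0, "rz": 0, "claw": 0}, {"dx": 0, "dy": -0.12, "dz": 0, "rx": 0, "ry": 0, "rz": 0, "claw": 0}, {"dx": 0, "dy": -0.12, "dz": 0, "rx": 0, "ry": 0, "rz": 0, "claw": 0}, {"dx": 0, "dy": -0.12, "dz": 0, "rx": 0, "ry": 0, "rz": 0, "claw": 0}, {"dx": 0, "dy": -0.12, "dz": 0, "rx": 0, "ry": 0, "rz": 0, "claw": 0}]}}

```text
clock: 7.43
tool_pos: [0.5925, 0.0699, 0.085]
tcp_rot: [3.108, -0.454, -0.001]
contact_force: [-2.7, -2.5, 0.4]
opening: -0.0002
finger_force: 1.4
```

```bash
python3 look.py
```

```text
7.4333 [0.5925 0.0699 0.085 ] [-2.704  -2.5328  0.3969]
white comp x0,y0,x1,y1 330 219 387 260 604
```

Contact made; the ring is moving (right edge 382→387) under about 3–4 N.

{"name": "carry_out", "arguments": {"targets": [{"dx": 0, "dy": -0.12, "dz": 0, "rx": 0, "ry": 0, "rz": 0, "claw": 0}, {"dx": 0, "dy": -0.12, "dz": 0, "rx": 0, "ry": 0, "rz": 0, "claw": 0}, {"dx": 0, "dy": -0.12, "dz": 0, "rx": 0, "ry": 0, "rz": 0, "claw": 0}, {"dx": 0, "dy": -0.12, "dz": 0, "rx": 0, "ry": 0, "rz": 0, "claw": 0}, {"dx": 0, "dy": -0.12, "dz": 0, "rx": 0, "ry": 0, "rz": 0, "claw": 0}]}}

```text
clock: 7.9
tool_pos: [0.597, 0.0849, 0.0851]
tcp_rot: [3.109, -0.453, -0.001]
contact_force: [-3.0, -1.5, -0.4]
opening: 0.0002
finger_force: 1.4
```

{"name": "carry_out", "arguments": {"targets": [{"dx": 0, "dy": -0.12, "dz": 0, "rx": 0, "ry": 0, "rz": 0, "claw": 0}, {"dx": 0, "dy": -0.1, "dz": 0, "rx": 0, "ry": 0, "rz": 0, "claw": 0}, {"dx": 0, "dy": -0.08, "dz": 0, "rx": 0, "ry": 0, "rz": 0, "claw": 0}, {"dx": 0, "dy": 0, "dz": 0, "rx": 0, "ry": 0, "rz": 0, "claw": 0}]}}

```text
clock: 8.23
tool_pos: [0.5995, 0.0926, 0.0852]
tcp_rot: [-3.108, 0.453, -0.001]
contact_force: [0.3, -0.8, 0.2]
opening: -0.0002
finger_force: 0.2
```

```bash
python3 look.py; python3 - <<'E'
from h import *
f=pickle.load(open('s.pkl','rb'));piv=np.array([.692,.089])
for a in (180,170,166,162,160,157.6):
    u=np.array([np.cos(np.radians(a)),np.sin(np.radians(a))])
    r=np.array([px(f,np.r_[piv+.2*u+.061*np.array([np.cos(t),np.sin(t)]),.138]) for t in np.linspace(0,6.28,60)])
    print(a,'right',r[:,0].max(),'top',r[:,1].min())
E
```

```text
8.2333 [0.5995 0.0926 0.0852] [ 0.2528 -0.7956  0.216 ]
white comp x0,y0,x1,y1 330 229 404 271 814
180 right 381.8154692891102 top 215.99118177267945
170 right 395.30983645101867 top 223.1514825632221
166 right 400.2963304632389 top 226.4289750549493
162 right 405.0073140069181 top 229.93516635526984
160 right 407.2515027774846 top 231.7720652091892
157.6 right 409.840531651198 top 234.0484359542066
```

{"name": "carry_out", "arguments": {"targets": [{"dx": 0, "dy": -0.1, "dz": 0, "rx": 0, "ry": 0, "rz": 0, "claw": 0}, {"dx": 0, "dy": -0.1, "dz": 0, "rx": 0, "ry": 0, "rz": 0, "claw": 0}, {"dx": 0, "dy": -0.1, "dz": 0, "rx": 0, "ry": 0, "rz": 0, "claw": 0}, {"dx": 0, "dy": -0.04, "dz": 0, "rx": 0, "ry": 0, "rz": 0, "claw": 0}, {"dx": 0, "dy": 0, "dz": 0, "rx": 0, "ry": 0, "rz": 0, "claw": 0}]}}

```text
clock: 8.7
tool_pos: [0.6018, 0.1004, 0.0853]
tcp_rot: [-3.108, 0.453, -0.0]
contact_force: [-2.1, -1.5, 0.9]
opening: 0.0003
finger_force: 0.8
```

```bash
python3 look.py
```

```text
8.7 [0.6018 0.1004 0.0853] [-2.1153 -1.5003  0.8657]
white comp x0,y0,x1,y1 330 234 410 277 881
```

The ring edges (410/234) match the 157.6° target. I'll retreat and go to the button, then check the lens from above.

{"name": "carry_out", "arguments": {"targets": [{"dx": 0, "dy": 0.4, "dz": 0, "rx": 0, "ry": 0, "rz": 0, "claw": 0}, {"dx": 0, "dy": 0.7, "dz": 0, "rx": 0, "ry": 0, "rz": 0, "claw": 0}, {"dx": 0, "dy": 0.8, "dz": 0, "rx": 0, "ry": 0, "rz": 0, "claw": 0}, {"dx": 0, "dy": 0.7, "dz": -0.5, "rx": 0, "ry": 0, "rz": 0, "claw": 0}, {"dx": 0, "dy": 0.7, "dz": -1, "rx": 0, "ry": 0, "rz": 0, "claw": 0}]}}

```text
clock: 9.17
tool_pos: [0.5761, 0.0198, 0.1192]
tcp_rot: [3.108, -0.453, -0.009]
contact_force: [0.4, 0.4, -0.0]
opening: -0.0001
finger_force: 0.0
```

{"name": "carry_out", "arguments": {"targets": [{"dx": 0, "dy": 1, "dz": -0.5, "rx": 0, "ry": 0, "rz": 0, "claw": 0}, {"dx": 0.1, "dy": 1, "dz": 0, "rx": 0, "ry": 0, "rz": 0, "claw": 0}, {"dx": 0.1, "dy": 1, "dz": 0, "rx": 0, "ry": 0, "rz": 0, "claw": 0}, {"dx": 0.1, "dy": 1, "dz": 0, "rx": 0, "ry": 0, "rz": 0, "claw": 0}, {"dx": 0.1, "dy": 1, "dz": 0, "rx": 0, "ry": 0, "rz": 0, "claw": 0}]}}

```text
clock: 9.58
tool_pos: [0.5519, -0.1033, 0.1356]
tcp_rot: [-3.109, 0.453, -0.003]
contact_force: [0.6, 1.0, -0.1]
opening: 0.0001
finger_force: 0.0
```

{"name": "carry_out", "arguments": {"targets": [{"dx": 0.1, "dy": 1, "dz": 0, "rx": 0, "ry": 0, "rz": 0, "claw": 0}, {"dx": 0.1, "dy": 1, "dz": 0, "rx": 0, "ry": 0, "rz": 0, "claw": 0}, {"dx": 0, "dy": 1, "dz": 0, "rx": 0, "ry": 0, "rz": 0, "claw": 0}, {"dx": 0, "dy": 1, "dz": 0, "rx": 0, "ry": 0, "rz": 0, "claw": 0}, {"dx": 0, "dy": 1, "dz": 0, "rx": 0, "ry": 0, "rz": 0, "claw": 0}]}}

```text
clock: 10.0
tool_pos: [0.5207, -0.2246, 0.1354]
tcp_rot: [3.109, -0.454, 0.002]
contact_force: [-0.9, 0.1, 0.6]
opening: 0.0001
finger_force: 0.0
```

{"name": "carry_out", "arguments": {"targets": [{"dx": 0, "dy": 1, "dz": 0, "rx": 0, "ry": 0, "rz": 0, "claw": 0}, {"dx": 0, "dy": 1, "dz": 0, "rx": 0, "ry": 0, "rz": 0, "claw": 0}, {"dx": 0, "dy": 1, "dz": 0, "rx": 0, "ry": 0, "rz": 0, "claw": 0}, {"dx": 0, "dy": 0.5, "dz": 0, "rx": 0, "ry": 0, "rz": 0, "claw": 0}, {"dx": 0, "dy": 0, "dz": 0, "rx": 0, "ry": 0, "rz": 0, "claw": 0}]}}

```text
clock: 10.42
tool_pos: [0.4951, -0.3094, 0.1351]
tcp_rot: [3.107, -0.459, 0.001]
contact_force: [-0.3, 0.1, -0.3]
opening: -0.0002
finger_force: 0.0
```

```bash
python3 - <<'E'
from cell import *
from h import *
f=grab_frame('top');pickle.dump(f,open('t3.pkl','wb'));s=read_state();w=grab_frame('wrist');pickle.dump((s,w),open('w3.pkl','wb'))
a=cv2.resize(f['color'][215:315,205:345],(420,300),interpolation=2)
b=cv2.resize(w['color'],(380,285));b=np.vstack([b,np.zeros((15,380,3),np.uint8)])
cv2.imwrite('pics/t3.png',np.hstack([a,b])[:,:,::-1]);print(s['tool_pos'],s['tcp_rot'],s['contact_force'])
E
```

```text
[ 0.4957 -0.3078  0.1351] [-3.1078  0.4569 -0.0008] [-0.1754  1.0409 -0.6456]
```

View pics/t3.png

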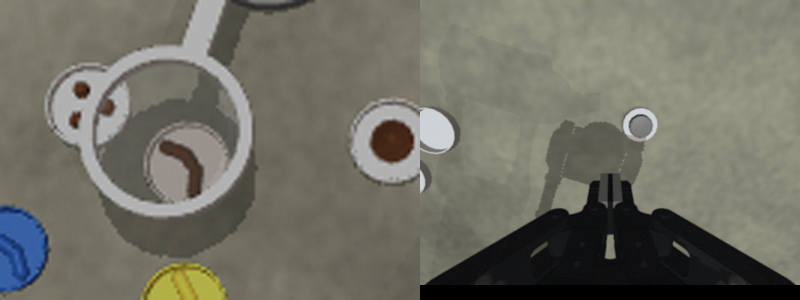

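Top view: ring centre ≈(260.7,258.7), pod dish ≈(267.3,269.5). In the wrist view the button is at about (370,209) full-frame. I'll compute both.

```bash
python3 - <<'E'
from h import *
from scipy.spatial.transform import Rotation as Ro
T=pickle.load(open('t3.pkl','rb'));s,w=pickle.load(open('w3.pkl','rb'))
l=ray(T,(260.4,258.5),.133)[0];p=ray(T,(267.1,269.6),.014)[0];print('lens',l,'pod',p,np.hypot(*(l-p)))
M=np.eye(4);M[:3,:3]=Ro.from_rotvec(s['tcp_rot']).as_matrix();M[:3,3]=s['tool_pos']
W=dict(vfov=w['vfov'],cx=w['cx'],cy=w['cy'],camera_from_world=np.linalg.inv(M@w['T_tool_cam']))
c=w['color'][180:240,340:400].astype(int);m=((c.min(2)>185)).astype(np.uint8)
k=max(cv2.findContours(m,cv2.RETR_EXTERNAL,cv2.CHAIN_APPROX_NONE)[0],key=cv2.contourArea)[:,0]+[340,180]
(a,b),r=cv2.minEnclosingCircle((ray(W,k,.012)*1e4).astype(np.float32));B=np.array([a,b])/1e4
print('housing',B,2*r/1e4)
d=M[:3,:3].T@(np.r_[B,.1351]-s['tool_pos']);print('units',d/.025)
E
```

```text
lens [0.5099 0.1653] pod [0.5056 0.1655] 0.00428407816066425
housing [ 0.4879 -0.3486] 0.04579315185546875
units [0.1736 1.6545 0.0002]
```

The lens is about 4 mm from the pod dish centre, and the two button estimates agree within 3 mm. Moving over the button and down.

{"name": "carry_out", "arguments": {"targets": [{"dx": 0.1, "dy": 0.8, "dz": 0, "rx": 0, "ry": 0, "rz": 0, "claw": 0}, {"dx": 0.05, "dy": 0.7, "dz": 0.5, "rx": 0, "ry": 0, "rz": 0, "claw": 0}, {"dx": 0, "dy": 0.1, "dz": 1, "rx": 0, "ry": 0, "rz": 0, "claw": 0}, {"dx": 0, "dy": 0, "dz": 1, "rx": 0, "ry": 0, "rz": 0, "claw": 0}, {"dx": 0, "dy": 0, "dz": 1, "rx": 0, "ry": 0, "rz": 0, "claw": 0}]}}

```text
clock: 10.93
tool_pos: [0.4891, -0.3453, 0.0472]
tcp_rot: [-3.109, 0.452, -0.002]
contact_force: [0.1, 0.9, -0.6]
opening: 0.0003
finger_force: 0.0
```

{"name": "carry_out", "arguments": {"targets": [{"dx": 0, "dy": 0, "dz": 0.3, "rx": 0, "ry": 0, "rz": 0, "claw": 0}, {"dx": 0, "dy": 0, "dz": 0.1, "rx": 0, "ry": 0, "rz": 0, "claw": 0}, {"dx": 0, "dy": 0, "dz": 0.1, "rx": 0, "ry": 0, "rz": 0, "claw": 0}, {"dx": 0, "dy": 0, "dz": 0, "rx": 0, "ry": 0, "rz": 0, "claw": 0}]}}

```text
clock: 11.27
tool_pos: [0.4892, -0.3462, 0.0367]
tcp_rot: [3.108, -0.452, 0.003]
contact_force: [-1.1, 0.2, 0.0]
opening: 0.0001
finger_force: 0.0
```

{"name": "carry_out", "arguments": {"targets": [{"dx": 0, "dy": 0, "dz": 0.12, "rx": 0, "ry": 0, "rz": 0, "claw": 0}, {"dx": 0, "dy": 0, "dz": 0.12, "rx": 0, "ry": 0, "rz": 0, "claw": 0}, {"dx": 0, "dy": 0, "dz": 0.12, "rx": 0, "ry": 0, "rz": 0, "claw": 0}, {"dx": 0, "dy": 0, "dz": 0.12, "rx": 0, "ry": 0, "rz": 0, "claw": 0}, {"dx": 0, "dy": 0, "dz": 0.12, "rx": 0, "ry": 0, "rz": 0, "claw": 0}]}}

```text
clock: 11.68
tool_pos: [0.4883, -0.3463, 0.02]
tcp_rot: [3.109, -0.454, 0.0]
contact_force: [0.9, -0.5, -0.6]
opening: 0.0002
finger_force: 0.0
```

{"name": "carry_out", "arguments": {"targets": [{"dx": 0, "dy": 0, "dz": 0.12, "rx": 0, "ry": 0, "rz": 0, "claw": 0}, {"dx": 0, "dy": 0, "dz": 0.12, "rx": 0, "ry": 0, "rz": 0, "claw": 0}, {"dx": 0, "dy": 0, "dz": 0.12, "rx": 0, "ry": 0, "rz": 0, "claw": 0}, {"dx": 0, "dy": 0, "dz": 0.12, "rx": 0, "ry": 0, "rz": 0, "claw": 0}, {"dx": 0, "dy": 0, "dz": 0.12, "rx": 0, "ry": 0, "rz": 0, "claw": 0}]}}

```text
clock: 12.1
tool_pos: [0.4882, -0.3462, 0.0048]
tcp_rot: [-3.109, 0.454, 0.0]
contact_force: [-0.5, -0.0, 0.9]
opening: 0.0001
finger_force: 0.0
```

{"name": "carry_out", "arguments": {"targets": [{"dx": 0, "dy": 0, "dz": 0.1, "rx": 0, "ry": 0, "rz": 0, "claw": 0}, {"dx": 0, "dy": 0, "dz": 0.1, "rx": 0, "ry": 0, "rz": 0, "claw": 0}]}}

```text
clock: 12.27
tool_pos: [0.4882, -0.3462, -0.0002]
tcp_rot: [-3.109, 0.453, 0.0]
contact_force: [-1.0, 0.3, -1.4]
opening: 0.0001
finger_force: 0.0
```

{"name": "carry_out", "arguments": {"targets": [{"dx": 0, "dy": 0, "dz": 0.08, "rx": 0, "ry": 0, "rz": 0, "claw": 0}, {"dx": 0, "dy": 0, "dz": 0.08, "rx": 0, "ry": 0, "rz": 0, "claw": 0}, {"dx": 0, "dy": 0, "dz": 0.08, "rx": 0, "ry": 0, "rz": 0, "claw": 0}]}}

```text
clock: 12.52
tool_pos: [0.4883, -0.3462, -0.006]
tcp_rot: [3.109, -0.453, 0.0]
contact_force: [-0.7, 0.8, 0.3]
opening: -0.0002
finger_force: 0.0
```

{"name": "carry_out", "arguments": {"targets": [{"dx": 0, "dy": 0, "dz": 0.08, "rx": 0, "ry": 0, "rz": 0, "claw": 0}]}}

```text
clock: 12.6
tool_pos: [0.4883, -0.3462, -0.008]
tcp_rot: [3.109, -0.453, 0.0]
contact_force: [0.3, -1.0, 0.7]
opening: -0.0001
finger_force: 0.0
```

```bash
python3 - <<'E'
from cell import *
from h import *
f=grab_frame('scene');w=grab_frame('wrist')
a=cv2.resize(f['color'][150:230,180:280],(450,360),interpolation=2)
b=cv2.resize(w['color'][200:440,220:440],(330,360))
cv2.imwrite('pics/p4.png',np.hstack([a,b])[:,:,::-1])
for z in (0,.012,.022,.03): print(z,(px(f,np.array([.4883,-.3462,z]))-[180,150])*4.5)
E
```

```text
0 [201.4203 254.2423]
0.012 [198.7598 238.0488]
0.022 [196.5174 224.4008]
0.03 [194.7068 213.3806]
```

View pics/p4.png

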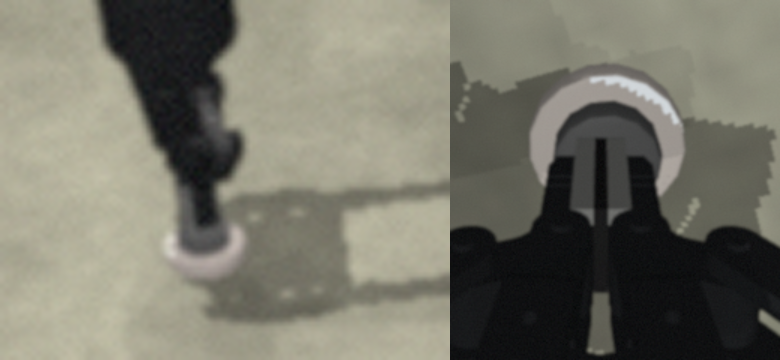

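The fingertips stand centred over the button (scene crop ≈(200,235)), the housing ring is visible all round, and the tips are just above or at the top face. I'll keep lowering in small steps.

{"name": "carry_out", "arguments": {"targets": [{"dx": 0, "dy": 0, "dz": 0.08, "rx": 0, "ry": 0, "rz": 0, "claw": 0}]}}

```text
clock: 12.78
tool_pos: [0.4884, -0.3463, -0.0094]
tcp_rot: [3.108, -0.453, 0.001]
contact_force: [-0.8, 1.0, 0.8]
opening: -0.0001
finger_force: 0.8
```

{"name": "carry_out", "arguments": {"targets": [{"dx": 0, "dy": 0, "dz": 0.06, "rx": 0, "ry": 0, "rz": 0, "claw": 0}, {"dx": 0, "dy": 0, "dz": 0, "rx": 0, "ry": 0, "rz": 0, "claw": 0}]}}

```text
clock: 12.95
tool_pos: [0.4884, -0.3464, -0.0111]
tcp_rot: [3.108, -0.453, 0.001]
contact_force: [-0.7, 0.9, 2.3]
opening: 0.0002
finger_force: 1.3
```

{"name": "carry_out", "arguments": {"targets": [{"dx": 0, "dy": 0, "dz": 0.06, "rx": 0, "ry": 0, "rz": 0, "claw": 0}, {"dx": 0, "dy": 0, "dz": 0, "rx": 0, "ry": 0, "rz": 0, "claw": 0}]}}

```text
clock: 13.12
tool_pos: [0.4884, -0.3464, -0.0125]
tcp_rot: [3.108, -0.453, 0.001]
contact_force: [0.8, 0.1, 4.2]
opening: 0.0002
finger_force: 1.7
```

{"name": "carry_out", "arguments": {"targets": [{"dx": 0, "dy": 0, "dz": 0.06, "rx": 0, "ry": 0, "rz": 0, "claw": 0}, {"dx": 0, "dy": 0, "dz": 0, "rx": 0, "ry": 0, "rz": 0, "claw": 0}]}}

```text
clock: 13.28
tool_pos: [0.4885, -0.3464, -0.0141]
tcp_rot: [3.108, -0.453, 0.001]
contact_force: [-0.1, 0.4, 4.6]
opening: 0.0001
finger_force: 2.1
```

{"name": "carry_out", "arguments": {"targets": [{"dx": 0, "dy": 0, "dz": 0.06, "rx": 0, "ry": 0, "rz": 0, "claw": 0}, {"dx": 0, "dy": 0, "dz": 0, "rx": 0, "ry": 0, "rz": 0, "claw": 0}]}}

```text
clock: 13.45
tool_pos: [0.4884, -0.3464, -0.0151]
tcp_rot: [3.108, -0.453, 0.001]
contact_force: [-0.4, 0.1, 5.7]
opening: 0.0001
finger_force: 3.1
```

{"name": "carry_out", "arguments": {"targets": [{"dx": 0, "dy": 0, "dz": 0.06, "rx": 0, "ry": 0, "rz": 0, "claw": 0}, {"dx": 0, "dy": 0, "dz": 0, "rx": 0, "ry": 0, "rz": 0, "claw": 0}]}}

```text
clock: 13.62
tool_pos: [0.4885, -0.3464, -0.0152]
tcp_rot: [3.108, -0.453, 0.002]
contact_force: [-4.1, 2.7, 13.6]
opening: 0.0003
finger_force: 6.6
```

It has bottomed out: 13.6 N and z no longer changes. Lifting straight up.

{"name": "carry_out", "arguments": {"targets": [{"dx": 0, "dy": 0, "dz": -0.3, "rx": 0, "ry": 0, "rz": 0, "claw": 0}, {"dx": 0, "dy": 0, "dz": -0.8, "rx": 0, "ry": 0, "rz": 0, "claw": 0}, {"dx": 0, "dy": 0, "dz": -1, "rx": 0, "ry": 0, "rz": 0, "claw": 0}, {"dx": 0, "dy": 0, "dz": -1, "rx": 0, "ry": 0, "rz": 0, "claw": 0}, {"dx": 0, "dy": 0, "dz": -0.5, "rx": 0, "ry": 0, "rz": 0, "claw": 0}]}}

```text
clock: 14.03
tool_pos: [0.489, -0.3469, 0.0755]
tcp_rot: [3.107, -0.453, 0.004]
contact_force: [0.3, 0.2, 1.3]
opening: 0.0003
finger_force: 0.0
```

{"name": "carry_out", "arguments": {"targets": [{"dx": 0, "dy": 0, "dz": 0, "rx": 0, "ry": 0, "rz": 0, "claw": 0}, {"dx": 0, "dy": 0, "dz": 0, "rx": 0, "ry": 0, "rz": 0, "claw": 0}, {"dx": 0, "dy": 0, "dz": 0, "rx": 0, "ry": 0, "rz": 0, "claw": 0}]}}

```text
clock: 14.28
tool_pos: [0.4875, -0.3456, 0.0704]
tcp_rot: [-3.107, 0.453, 0.004]
contact_force: [-0.5, -0.2, 0.5]
opening: -0.0
finger_force: 0.0
```

```bash
python3 - <<'E'
from cell import *
from h import *
f=grab_frame('top');T=pickle.load(open('t3.pkl','rb'))
print('changed px near lens/dishes',(cv2.absdiff(f['color'],T['color'])[215:350,150:385].max(2)>40).sum(), read_state()['contact_force'])
print(sign_off())
E
```

```text
changed px near lens/dishes 0 [-0.3398 -0.8583  0.3869]
the job is handed in; nothing more can be done
None
```

I handed the job in at about 14 s: the lens measures about 4 mm from the pod dish's centre, the lamp button was pressed to its stop and released with the arm lifted clear, and the dishes did not move while I pressed it; `sign_off()` returned no verdict.

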